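Fish the eraser out from under the clear desk shelf with a flat probe

TASK

An eraser has slid far back under the low clear shelf on the desk. Take the flat probe by its orange grip, slide it under the shelf, feel for the eraser with its rubber-soled tip (the strip is bent, nobody knows how much), press lightly on top of it (a few newtons, never over 8) and drag the eraser out with it, still under the tip, until it lies wholly in front of the shelf. Then lay the probe flat on the open desk, touching neither the eraser nor the shelf; do not touch the eraser with the fingers, do not bear on the shelf, and leave the glue stick where it stands.

Things in the scene. Friction and masses are not known exactly. Their poses are not given: they have to be found in the camera images.
- probe: Loose flat probe, 140 g, standing level on its heel. Heel: 50 x 34 mm foot, 7 mm high, with an upright orange grip fin 44 mm long (x), 14 mm thick (y), top at z = 65 mm. From the heel a springy steel strip 26 mm wide, 4 mm thick, runs to x = 142 mm; it is bent up by an amount nobody has measured. Origin: underside, below the fin's middle; x along the strip to the tip, z up.
- probe_grip (a point): Middle of the orange fin, 45 mm above the probe's underside: pinch here across the 14 mm (fingers closing along the probe's y), hard, 80 N or more, because pressing with the tip 125 mm ahead tries to turn the probe in the hand. Axes as the probe's.
- probe_tip (a point): Point level with the probe's underside, 125 mm ahead of its origin, below the middle of the tip's rubber sole (14 x 24 mm). The sole itself stands 0 to 9.5 mm above this point, by the strip's unmeasured bend, and gives 1 mm for about every 4 N of press. Rubber friction about 1.0; the desk under the eraser only 0.3, so a steady light press carries the eraser along.
- eraser: Blue and white eraser, 20 (x) x 44 (y) x 12 mm high (solid top at 11.5 mm), about 30 g, loose, flat on the desk under the shelf, its long side roughly along the shelf's depth, its middle 52 to 68 mm behind the shelf's front edge. Origin: centre of its underside; z up.
- shelf: Low clear acrylic shelf, fixed: 160 deep (x), 260 wide (y), 42 mm high, walls 5 mm: top plate (underside 37 mm above the desk), two sides and a back; open only at the front, which faces -x and has a blue-green top edge. Two fixed bead jars, 54 mm high, stand on its back left corner. Origin: centre of its footprint; x from front to back, z up.
- shelf_front (a point): Middle of the shelf's open front, at desk level, below the tinted front edge: 80 mm in front of the shelf's origin. Axes as the shelf's: x points into the shelf, y along the front edge.
- glue_stick: Yellow and red glue stick, 27 mm across, 94 mm high, loose, standing on the desk to the right of the shelf. Origin: centre of its underside.

How it is judged:
By the outcome, as a careful person would: the job done as asked, in the order asked, and still so for the second after the job is handed in, with the robot touching nothing.
It also fails if it takes over 72 s, if anything falls off the work surface, if the arm or the gripper's body presses on something with over 40 N, if the wrist force passes 120 N, or if a joint passes its speed limit or range.

ROBOT

A 7-joint arm with a two-finger parallel gripper is mounted at the origin on a cart in front of the work surface, level with it; the furniture and walls round the work are solid. World frame = base frame: x ahead of the robot, y to its left, z up, the work surface at z = 0. Lengths are in m, angles in rad, forces in N, time in s.
With the tool pointing down it reaches from about 0.425 to 0.875 m from the base axis. Payload 9.9 kg.
Tool frame: the origin (TCP) lies midway between the tips of the shut fingers; the grasp point (between the pads) lies 19 mm behind it (robot.grip_depth is the distance from the TCP to the grasp point, in m); z points along the fingers, y is the line along which they close (so a half turn about z gives the same grasp; the last joint's range is limited). The gripper opens to 85 mm and grips with 20 to 120 N. Pads are 22 mm wide; open, the fingers measure 114 mm over their backs; the gripper's body (76 mm by 85 mm) begins 54 mm behind the grasp point. The pads swing forward as they close: fully open they stand 13 mm farther back than shut.
Start: joints at [-0.893, 0.576, 0.025, 1.437, -0.015, 1.129, -0.057], TCP at [0.466, 0.488, 0.231] pointing down, gripper open.
Joint ranges: [-2.76, 2.76], [-0.34, 2.15], [-1.52, 1.57], [0.19, 2.46], [-1.09, 4.23], [0.17, 1.99], [-2.82, 2.82]. Speed limits (rad/s): [2.22, 2.22, 3.01, 3.01, 3.14, 3.14, 3.14].

INTERFACE

Orientations are given as a rotation vector (axis times angle).
In Python, from plant import robot gives the robot as it stands.
- The arm moves only by the shell command python3 -m inch 'ROWS'. ROWS is JSON, a list of rows, each a list of 3 entries, a list of its own where there are three numbers: the opening, from -1 (shut) to 1 (fully open), then the shift along the tool's x, y, z in units of 30 mm (1.0 is 30 mm), then the turn, a rotation vector about the tool's x, y, z in units of 6 degrees (1.0 is 6 degrees). A call has 1 to 10 rows; each row shifts and turns the commanded pose from where the row before left it, along the tool's axes as they then stand; what a row does not reach is not made up. A row lasts 1/10 s, in which the tool goes at most 50 mm and 8.59 degrees, less where a joint would pass 70% of its speed; a pose out of reach is approached as far as the arm can. A call is refused whole if a number of a shift passes 1 or a number of a turn 1, either way. A call with a gripper value outside its range is refused whole. The fingers move at their own pace and stop on an object; the grip force is fixed at half the most. Time passes only in rows, so rows that do not move let the fingers close. It gives the time, the measured TCP pose, the force, the opening and the grip force at its end, in the units of the state.
- robot.observe(): the state, without advancing time (a new reading comes with each control period).
- robot.get_image(name): name is "scene" or "top" or "wrist"; returns a dict with "frame" (400x640x3 uint8, red, green, blue), "fov_y" (degrees; the focal length in pixels is half the picture's height over the tangent of half this angle, whatever the lens; pixels are square), "cx", "cy" (the principal point, pixels), "distortion" ([k1, k2, p1, p2, k3] as OpenCV has them; the pictures are not rectified), "world_to_cam" (4x4, takes a point from world to camera coordinates). Camera axes: x right, y down, z forward; pixel columns grow to the right and rows downward; lengths in m; the calibration is good to about 2 mm. A picture is of the moment at which its call begins. There is no depth.
- robot.finish_job(): hands the job in; it is judged then, once.
The state is a dict: "t": time; "joints": joint angles; "qd": joint speeds; "effort": joint torques, N m; "tool_pos": TCP position; "ee_rot": TCP orientation; "wrist_force": force on the tool from outside, world axes, zero at the start; "torque": the same for the moment, N m; "width": opening from 0.0 (shut) to 1.0 (fully open); "finger_force": force on a finger pad.
Only numpy, scipy, OpenCV 4.12 (cv2) and the standard library are available. Lean on these libraries where they do the work, as an engineer would, in place of code of your own. Each camera call takes 0.05 s, during which the arm holds its last target. There are 200 camera calls.

## Working session

There is one attempt and no reset: what is moved stays moved. The work goes in short steps, Python scripts to look and compute and a shell command to move; the robot and the scene stay as the last step left them, time stands still between calls to the robot, and variables do not carry over. Pictures are saved under pics/ and viewed, at most 10 in all, crops included, and the job is handed in when it is done.

```bash
ls; mkdir -p pics; python3 - <<'E'
from plant import robot
import cv2
s=robot.observe()
print({k:(v if not hasattr(v,'round') else v) for k,v in s.items()})
for n in("scene","top"):
    d=robot.get_image(n);cv2.imwrite(f"pics/{n}0.png",d["frame"][:,:,::-1]);print(n,d["fov_y"],d["cx"],d["cy"],d["distortion"],d["world_to_cam"])
E
```

```text
pics
{'t': 0.0, 'joints': array([-0.89279558,  0.57652179,  0.02482053,  1.43792553, -0.01500316,
        1.12894761, -0.05651046]), 'qd': array([ 0.0001435 , -0.00121392, -0.00068269, -0.00055816, -0.00117653,
       -0.00089162,  0.00081634]), 'effort': array([ 3.31750844e-04, -7.65758085e+01,  2.25053273e+00, -2.85970205e+01,
        1.53399777e-02,  1.26939025e-02, -1.36199127e-06]), 'tool_pos': array([0.46558067, 0.48811919, 0.23044285]), 'ee_rot': array([-1.16764633e+00, -2.91596038e+00,  2.39720778e-03]), 'wrist_force': array([-0.13958523,  0.48894719,  0.31588629]), 'torque': array([-0.04660055,  0.03390445, -0.02083269]), 'finger_force': 0.0, 'width': 0.9977947192645763}
scene 54.63369904297644 325.21853087639585 195.80973348816997 [-0.07841644  0.          0.          0.          0.        ] [[ 0.96596557  0.25801249  0.01844103 -0.56940356]
 [ 0.19305515 -0.67165067 -0.71527273 -0.03417659]
 [-0.17216337  0.69448897 -0.69860207  1.08176273]
 [ 0.          0.          0.          1.        ]]
top 56.67838340418694 318.17270559620755 201.8609697213095 [-0.07809555  0.          0.          0.          0.        ] [[-0.01271638 -0.99964941 -0.02322386  0.03681657]
 [-0.99382357  0.01519608 -0.10992634  0.60584925]
 [ 0.11024071  0.02168255 -0.99366838  1.0275742 ]
 [ 0.          0.          0.          1.        ]]
```

View pics/top0.png

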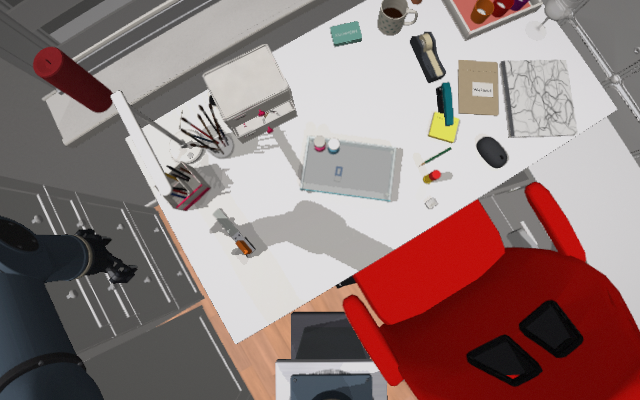

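View pics/scene0.png

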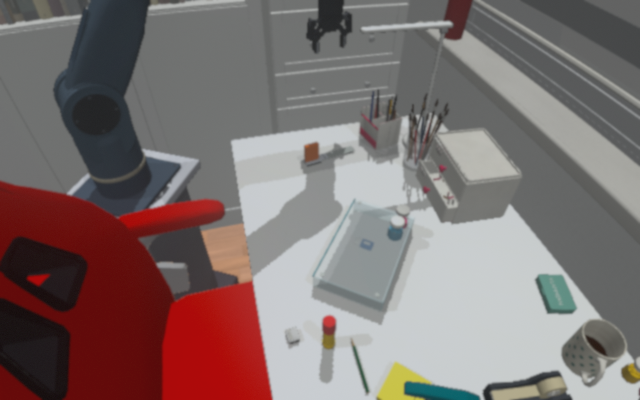

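The top view shows the shelf at (350,168) with its front edge near row 195. The eraser is at (339,171), the probe grip at (243,245) with the strip running to (218,212), and the glue stick at (432,176). The scene view agrees: grip (312,152), eraser (367,244), glue stick (329,332). I'll take enlarged crops next.

```bash
cat > h.py <<'E'
from plant import robot
import cv2, numpy as np
from scipy.spatial.transform import Rotation as R
def cam(n):
    d=robot.get_image(n); f=200/np.tan(np.radians(d["fov_y"])/2)
    d["K"]=np.array([[f,0,d["cx"]],[0,f,d["cy"]],[0,0,1]]); d["D"]=np.array(d["distortion"]); return d
def pt(d,uv,z=0.):
    p=cv2.undistortPoints(np.array([[uv]],float),d["K"],d["D"])[0,0]
    T=np.array(d["world_to_cam"]);r=T[:3,:3].T@[p[0],p[1],1];o=-T[:3,:3].T@T[:3,3]
    return o+r*(z-o[2])/r[2]
def px(d,X):
    T=np.array(d["world_to_cam"]);return cv2.projectPoints(np.array(X,float).reshape(-1,3),cv2.Rodrigues(T[:3,:3])[0],T[:3,3],d["K"],d["D"])[0].reshape(-1,2)
def mask(d,lo,hi,box=None):
    m=cv2.inRange(cv2.cvtColor(d["frame"],cv2.COLOR_RGB2HSV),lo,hi)
    if box: k=np.zeros_like(m);x0,y0,x1,y1=box;k[y0:y1,x0:x1]=1;m=m*k
    return m
def rect(m):
    p=np.argwhere(m)[:,::-1].astype(np.float32);return cv2.minAreaRect(p),len(p),p.mean(0)
def crop(d,box,k,name):
    x0,y0,x1,y1=box;cv2.imwrite(name,cv2.resize(d["frame"][y0:y1,x0:x1,::-1],None,fx=k,fy=k,interpolation=cv2.INTER_CUBIC))
E
python3 - <<'E'
from h import *
d=cam("top"); s=cam("scene")
a=cv2.resize(d["frame"][195:265,195:275],None,fx=5,fy=5,interpolation=2)
b=cv2.resize(d["frame"][130:210,295:445],None,fx=5,fy=5,interpolation=2)
c=np.zeros((400+350,750,3),np.uint8)
c[:400]=b; c[400:,:400]=a
cv2.imwrite("pics/c1.png",cv2.resize(c,(600,600))[:,:,::-1])
crop(s,(290,120,450,320),3,"pics/c2.png")
for n,c,box in(("top",d,(225,225,265,265)),("scene",s,(295,130,330,170))):
    m=mask(c,(5,120,80),(20,255,255),box);r=rect(m);print(n,r,pt(c,r[2],.05))
E
```

```text
top (((243.28823852539062, 246.7529296875), (16.920576095581055, 7.484100341796875), 49.398704528808594), 118, array([243.4322 , 246.98305], dtype=float32)) [0.4803418  0.23935736 0.05      ]
scene (((311.0, 152.0), (16.0, 10.0), 90.0), 161, array([310.96893, 151.64597], dtype=float32)) [0.48547098 0.22583011 0.05      ]
```

View pics/c1.png

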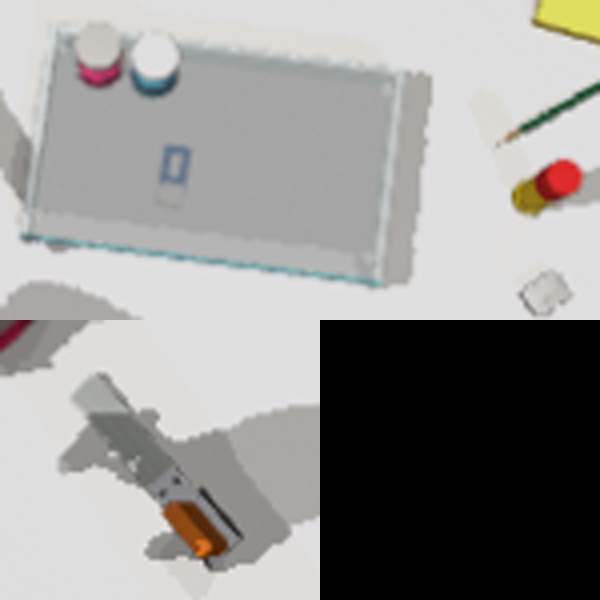

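View pics/c2.png

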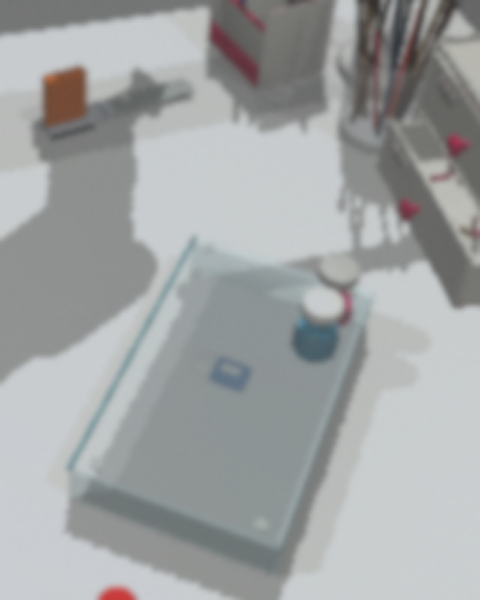

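The crops show the shelf's front top edge running from (301,189) to (390,201) in the top image. The eraser centre is at about (338,174), the probe tip end at (217,211.5) and the heel rear at (251.5,253).

```bash
python3 - <<'E'
from h import *
d=cam("top");s=cam("scene")
fl=pt(d,(301.25,189.25),.042);fr=pt(d,(390,201.25),.042);print("front",fl,fr,np.linalg.norm(fl-fr))
fl2=pt(s,(290+195/3,120+238/3),.042);fr2=pt(s,(290+70/3,120+468/3),.042);print("front scene",fl2,fr2,np.linalg.norm(fl2-fr2))
e=pt(d,(338,174.25),.012);print("eraser",e)
for q in((165,147),(190,149),(155,205),(183,208)): print(pt(d,(295+q[0]/4,130+q[1]/4),.012))
t=pt(d,(216.75,211.5),.008);h=pt(d,(251.5,253),.005);print("tip,heel",t,h,np.linalg.norm((t-h)[:2]),np.degrees(np.arctan2(*(t-h)[1::-1])))
print("tip scene",pt(s,(352,150),.008))
x=(fl-fr);a=np.arctan2(x[1],x[0]);print("shelf yaw",np.degrees(a)-90)
print("glue",pt(d,(427,179),0))
S=robot.observe();print(R.from_rotvec(S["ee_rot"]).as_matrix().round(3))
w=cam("wrist");print(np.linalg.inv(w["world_to_cam"]).round(3),w["fov_y"])
E
```

```text
front [0.64235379 0.07600656 0.042     ] [ 0.60402725 -0.17561139  0.042     ] 0.2545201724399457
front scene [0.64732096 0.07697025 0.042     ] [ 0.60931744 -0.17585678  0.042     ] 0.25566732054562474
eraser [ 0.68961069 -0.03061356  0.012     ]
[ 0.71217102 -0.02588541  0.012     ]
[ 0.7103619  -0.04428685  0.012     ]
[ 0.66894275 -0.01773751  0.012     ]
[ 0.66638092 -0.03824123  0.012     ]
tip,heel [0.58505592 0.32955946 0.008     ] [0.46225636 0.22558616 0.005     ] 0.16090425805865763 40.25429350520969
tip scene [0.58938493 0.32130924 0.008     ]
shelf yaw -8.660741340420842
glue [ 0.67353124 -0.2956272   0.        ]
[[-0.724  0.69  -0.   ]
 [ 0.69   0.724 -0.   ]
 [-0.    -0.001 -1.   ]]
[[ 0.691  0.697  0.19   0.418]
 [ 0.723 -0.667 -0.181  0.535]
 [-0.     0.263 -0.965  0.373]
 [ 0.     0.     0.     1.   ]] 70.5912234064961
```

```bash
python3 -m inch '[[1,[0,0,0],[0,0,1]],[1,[0,0,0],[0,0,1]],[1,[0,0,0],[0,0,1]],[1,[0,0,0],[0,0,1]],[1,[0,0,0],[0,0,1]],[1,[0,0,0],[0,0,1]],[1,[0,0,0],[0,0,1]],[1,[0,0,0],[0,0,1]],[1,[0,0,0],[0,0,1]],[1,[0,0,0],[0,0,1]]]' && python3 -m inch '[[1,[0,0,0],[0,0,1]],[1,[0,0,0],[0,0,1]],[1,[0,0,0],[0,0,1]],[1,[0,0,0],[0,0,1]],[1,[0,0,0],[0,0,1]],[1,[0,0,0],[0,0,1]],[1,[0,0,0],[0,0,0]]]'
cat >> h.py <<'E'
def state():
    s=robot.observe();M=R.from_rotvec(s["ee_rot"]).as_matrix()
    print("t",round(s["t"],2),"tcp",s["tool_pos"].round(4),"yawx",np.degrees(np.arctan2(M[1,0],M[0,0])).round(2),"z",M[:,2].round(4),"F",s["wrist_force"].round(2),"T",s["torque"].round(2),"w",round(s["width"],3),"ff",round(s["finger_force"],1));return s,M
def go(target,yaw=None):
    s,M=state();d=M.T@(np.array(target)-s["tool_pos"]);print("shift units",(d/.03).round(2))
    if yaw is not None:
        G=R.from_matrix(np.array([[np.cos(yaw),np.sin(yaw),0],[np.sin(yaw),-np.cos(yaw),0],[0,0,-1]]))
        print("turn units",(np.degrees((R.from_matrix(M).inv()*G).as_rotvec())/6).round(2))
E
python3 -c "
from h import *
go([.481,.241,.16],np.radians(40.2))"
```

```text
t: 1.35
tool_pos: [0.4658, 0.4885, 0.2313]
ee_rot: [-2.474, -1.937, 0.0]
wrist_force: [-0.2, 0.2, -0.2]
width: 1.001
finger_force: 0.0
t: 2.05
tool_pos: [0.4657, 0.4886, 0.2311]
ee_rot: [2.949, 1.081, -0.0]
wrist_force: [0.4, -1.2, 1.2]
width: 0.997
finger_force: 0.0
t 2.05 tcp [0.4657 0.4886 0.2311] yawx 40.27 z [-1.e-04 -3.e-04 -1.e+00] F [ 0.43 -1.18  1.2 ] T [-0.02 -0.03  0.02] w 0.997 ff 0.0
shift units [-4.94  6.63  2.37]
turn units [0.   0.   0.01]
```

```bash
python3 -m inch '[[1,[-0.62,0.83,0],[0,0,0]],[1,[-0.62,0.83,0],[0,0,0]],[1,[-0.62,0.83,0],[0,0,0]],[1,[-0.62,0.83,0],[0,0,0]],[1,[-0.62,0.83,0.4],[0,0,0]],[1,[-0.62,0.83,0.5],[0,0,0]],[1,[-0.62,0.83,0.7],[0,0,0]],[1,[-0.62,0.83,0.77],[0,0,0]],[1,[0,0,0],[0,0,0]],[1,[0,0,0],[0,0,0]]]'
python3 - <<'E'
from h import *
state()
w=cam("wrist");cv2.imwrite("pics/w1.png",w["frame"][:,:,::-1])
m=mask(w,(5,120,60),(20,255,255));print(rect(m))
print(px(w,[.481,.241,.065]),px(w,[.585,.3295,.008]))
E
```

```text
t: 3.05
tool_pos: [0.4816, 0.2399, 0.1602]
ee_rot: [-2.948, -1.085, 0.001]
wrist_force: [-0.0, -0.0, -0.2]
width: 1.004
finger_force: 0.0
t 3.05 tcp [0.4816 0.2399 0.1602] yawx 40.41 z [-4.e-04  0.e+00 -1.e+00] F [-0.01 -0.02 -0.21] T [ 0.01  0.01 -0.02] w 1.004 ff 0.0
(((250.76730346679688, 284.8223876953125), (39.61463928222656, 280.1780090332031), 34.93400573730469), 789, array([315.60837, 191.1242 ], dtype=float32))
[[318.75083048 197.07352486]] [[318.68497154  42.62966862]]
```

View pics/w1.png

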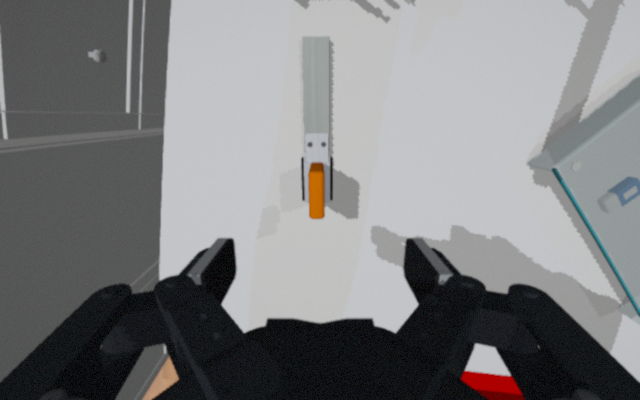

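The wrist view shows the fin's top face from about (317,173) to (316.5,218), and the strip straight ahead to its end at (316,37).

```bash
python3 - <<'E'
from h import *
w=cam("wrist")
m=mask(w,(5,120,60),(20,255,255),(295,150,340,230))
hsv=cv2.cvtColor(w["frame"],cv2.COLOR_RGB2HSV)
for r in range(160,222,3): c=np.flatnonzero(m[r]); print(r,c.min() if len(c) else 0,c.max() if len(c) else 0,hsv[r,316])
b=pt(w,(316.8,218),.065)
for r in(172,175,178):
    f=pt(w,(317,r),.065);print(r,f,np.linalg.norm(b-f))
t=pt(w,(316,37),.010);print("b",b,"tip",t,np.linalg.norm((t-b)[:2]),np.degrees(np.arctan2(*(t-b)[1::-1])))
for z in(.004,.014):print(pt(w,(303,37),z),pt(w,(329,37),z))
E
```

```text
160 0 0 [111   9 190]
163 0 0 [  8  46 149]
166 312 323 [ 15 255 123]
169 311 323 [ 14 255 124]
172 311 323 [ 15 255 151]
175 310 324 [ 17 255 192]
178 310 324 [ 17 255 196]
181 310 324 [ 17 255 194]
184 310 324 [ 17 255 196]
187 310 324 [ 16 255 196]
190 310 324 [ 16 255 194]
193 310 324 [ 16 255 194]
196 310 324 [ 16 255 193]
199 310 324 [ 17 255 194]
202 310 324 [ 17 255 192]
205 310 324 [ 16 255 194]
208 310 324 [ 16 255 189]
211 310 324 [ 16 255 191]
214 311 324 [ 16 255 191]
217 311 323 [ 17 255 190]
220 0 0 [ 12  28 180]
172 [0.49719649 0.2577056  0.065     ] 0.04161700327852989
175 [0.49520851 0.25602168 0.065     ] 0.039011721399753584
178 [0.4932096  0.25432852 0.065     ] 0.03639212748266046
b [0.4653243  0.23094482 0.065     ] tip [0.58709583 0.33578059 0.01      ] 0.1606824297717526 40.7258802793633
[0.58012672 0.34636841 0.004     ] [0.59632543 0.32730668 0.004     ]
[0.57852712 0.34430149 0.014     ] [0.5941839  0.32587748 0.014     ]
```

```bash
python3 -m inch '[[1,[0.08,-0.12,0.47],[0,0,-0.05]],[1,[0,0,1],[0,0,0]],[1,[0,0,1],[0,0,0]],[1,[0,0,1],[0,0,0]],[1,[0,0,0.5],[0,0,0]],[1,[0,0,0.5],[0,0,0]],[1,[0,0,0],[0,0,0]],[1,[0,0,0],[0,0,0]]]'
python3 -c "
from h import *
go([.481,.2442,.026],np.radians(40.7))"
python3 -m inch '[[-1,[0,0,0],[0,0,0]],[-1,[0,0,0],[0,0,0]],[-1,[0,0,0],[0,0,0]],[-1,[0,0,0],[0,0,0]],[-1,[0,0,0],[0,0,0]],[-1,[0,0,0],[0,0,0]],[-1,[0,0,0],[0,0,0]],[-1,[0,0,0],[0,0,0]],[-1,[0,0,0],[0,0,0]],[-1,[0,0,0],[0,0,0]]]'
```

```text
t: 3.95
tool_pos: [0.4812, 0.2456, 0.0265]
ee_rot: [-2.945, -1.094, -0.001]
wrist_force: [0.9, 0.3, -0.5]
width: 1.001
finger_force: 0.0
t 3.95 tcp [0.4812 0.2456 0.0265] yawx 40.75 z [ 4.e-04  6.e-04 -1.e+00] F [ 0.86  0.34 -0.53] T [ 0.02 -0.08 -0.03] w 1.001 ff 0.0
shift units [-0.04  0.03  0.02]
turn units [-0.   -0.01  0.01]
t: 4.95
tool_pos: [0.4811, 0.2446, 0.0263]
ee_rot: [-2.946, -1.091, -0.0]
wrist_force: [-0.6, 0.1, 6.3]
width: 0.155
finger_force: 59.9
```

```bash
python3 -m inch '[[-1,[0,0,-0.3],[0,0,0]],[-1,[0,0,-0.5],[0,0,0]],[-1,[0,0,-0.6],[0,0,0]],[-1,[0,0,-0.6],[0,0,0]],[-1,[0,0,0],[0,0,0.5]],[-1,[0,0,0],[0,0,1]],[-1,[0,0,0],[0,0,1]],[-1,[0,0,0],[0,0,1]],[-1,[0,0,0],[0,0,1]],[-1,[0,0,0],[0,0,1]]]' && python3 -m inch '[[-1,[0,0,0],[0,0,1]],[-1,[0,0,0],[0,0,1]],[-1,[0,0,0],[0,0,0.73]],[-1,[0,0,0],[0,0,0]],[-1,[0,0,0],[0,0,0]],[-1,[0,0,0],[0,0,0]]]'
python3 -c "
from h import *
go([.46,.0043,.0863],np.radians(-8.66))"
```

```text
t: 5.95
tool_pos: [0.4807, 0.2446, 0.0864]
ee_rot: [-3.135, -0.203, 0.001]
wrist_force: [1.4, -0.5, -2.5]
width: 0.152
finger_force: 59.0
t: 6.55
tool_pos: [0.4809, 0.2446, 0.0862]
ee_rot: [-3.133, 0.236, 0.0]
wrist_force: [-0.3, 0.1, -1.6]
width: 0.158
finger_force: 59.0
t 6.55 tcp [0.4809 0.2446 0.0862] yawx -8.62 z [-1.e-04  1.e-04 -1.e+00] F [-0.29  0.11 -1.64] T [-0.01  0.05  0.01] w 0.158 ff 59.0
shift units [ 0.51  8.02 -0.  ]
turn units [-0.    0.    0.01]
```

```bash
python3 -m inch '[[-1,[0.05,0.6,0],[0,0,0]],[-1,[0.05,0.9,0],[0,0,0]],[-1,[0.05,0.95,0],[0,0,0]],[-1,[0.06,0.95,0],[0,0,0]],[-1,[0.06,0.95,0],[0,0,0]],[-1,[0.06,0.95,0],[0,0,0]],[-1,[0.06,0.95,0],[0,0,0]],[-1,[0.06,0.9,0],[0,0,0]],[-1,[0.06,0.87,0],[0,0,0]],[-1,[0,0,0],[0,0,0]]]'
python3 -m inch '[[-1,[0,0,0.5],[0,0,0]],[-1,[0,0,0.5],[0,0,0]],[-1,[0,0,0],[0,0,0]],[-1,[0,0,0],[0,0,0]]]'
python3 - <<'E'
from h import *
state()
w=cam("wrist");cv2.imwrite("pics/w2.png",w["frame"][:,:,::-1])
E
```

```text
t: 7.55
tool_pos: [0.4594, 0.0007, 0.0867]
ee_rot: [3.131, -0.245, 0.002]
wrist_force: [0.1, 1.3, -0.7]
width: 0.153
finger_force: 59.0
t: 7.95
tool_pos: [0.4595, 0.0046, 0.0563]
ee_rot: [-3.132, 0.238, 0.001]
wrist_force: [0.1, 0.1, -1.3]
width: 0.157
finger_force: 59.1
t 7.95 tcp [0.4595 0.0046 0.0563] yawx -8.7 z [-5.e-04  1.e-04 -1.e+00] F [ 0.14  0.08 -1.31] T [-0.05  0.01 -0.03] w 0.157 ff 59.1
```

View pics/w2.png

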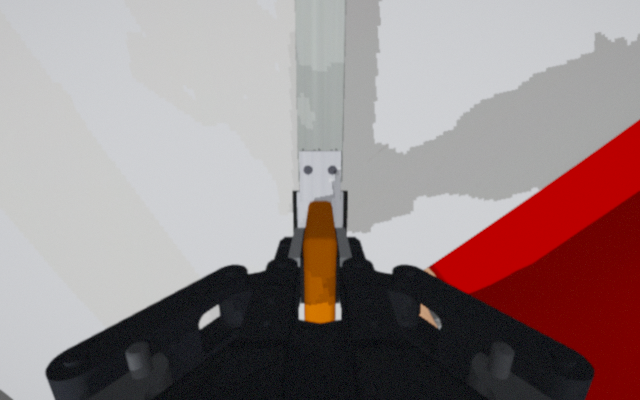

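The wrist view shows the probe straight in the fingers, with the strip along column 320 and the red chair at right, its corner at about (432,268). The tip is out of frame, so I'll use the other cameras and check the chair's clearance.

```bash
python3 - <<'E'
from h import *
w=cam("wrist");d=cam("top");s=cam("scene")
for z in(0,.05,.1,.15,.2):print(z,pt(w,(432,268),z)[:2].round(3),pt(w,(638,125),z)[:2].round(3),"top",pt(d,(357,277),z)[:2].round(3),pt(d,(490,203),z)[:2].round(3))
a=cv2.resize(d["frame"][130:290,290:450],None,fx=3.5,fy=3.5,interpolation=2)
cv2.imwrite("pics/t3.png",a[:,:,::-1])
crop(s,(290,120,450,320),3,"pics/s3.png")
E
```

```text
0 [ 0.399 -0.075] [ 0.489 -0.231] top [ 0.39  -0.081] [ 0.599 -0.482]
0.05 [ 0.431 -0.058] [ 0.498 -0.174] top [ 0.394 -0.077] [ 0.594 -0.459]
0.1 [ 0.463 -0.04 ] [ 0.507 -0.117] top [ 0.399 -0.073] [ 0.589 -0.437]
0.15 [ 0.494 -0.022] [ 0.516 -0.061] top [ 0.403 -0.069] [ 0.584 -0.415]
0.2 [ 0.526 -0.005] [ 0.526 -0.004] top [ 0.408 -0.065] [ 0.579 -0.392]
```

View pics/t3.png

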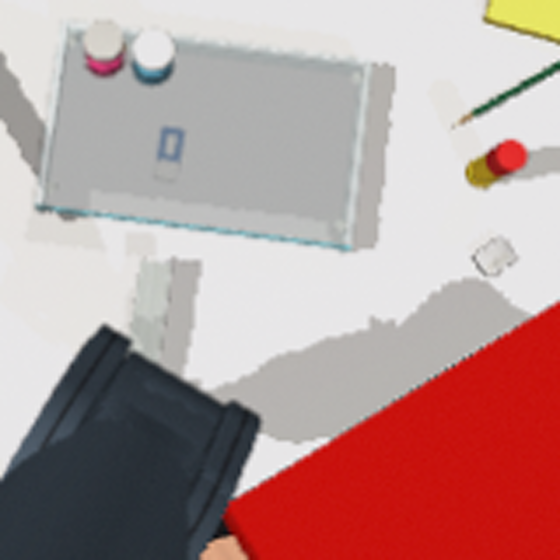

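View pics/s3.png

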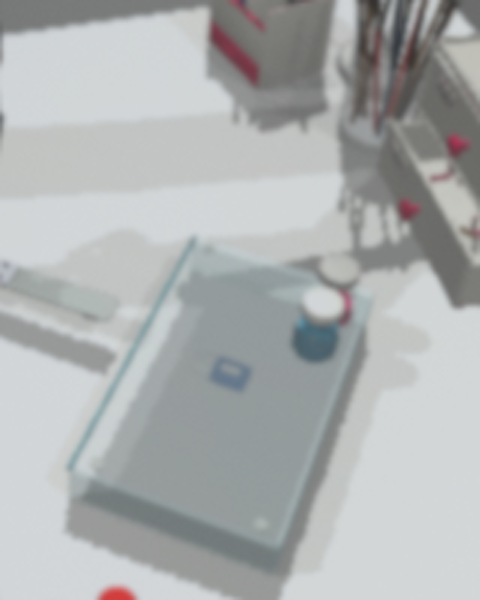

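The top crop shows the strip end at about (153,258) and the eraser centre at (170,153). In the scene crop the strip end is at (107,310) and the blue sleeve at (230,373).

```bash
python3 - <<'E'
from h import *
d=cam("top");s=cam("scene")
S,M=state()
x=M[:2,0];y=np.array([-x[1],x[0]])
o=S["tool_pos"][:2]
for z in(.036,.045):
  t=pt(d,(290+153/3.5,130+258/3.5),z)[:2];print("top tip",t,(t-o)@x,(t-o)@y)
  t=pt(s,(290+112/3,120+308/3),z)[:2];print("scene tip",t,(t-o)@x,(t-o)@y)
def rep(n,p):print(n,p[:2],"along",(p[:2]-o)@x,"lat(left+)",(p[:2]-o)@y)
for n,c,box in(("top",d,(330,160,350,185)),("scene",s,(350,230,385,260))):
    m=mask(c,(105,80,60),(130,255,255),box);r=rect(m);print(n,r[1]);rep(n+" blue",pt(c,r[0][0],.0115))
rep("eraser top",pt(d,(290+170/3.5,130+153/3.5),.0115))
a=pt(d,(301.25,189.25),.042);b=pt(d,(390,201.25),.042);rep("frontL",a);rep("frontR",b)
a=pt(s,(290+195/3,120+238/3),.042);b=pt(s,(290+70/3,120+468/3),.042);rep("frontL",a);rep("frontR",b)
E
```

```text
t 8.25 tcp [0.4599 0.0046 0.0565] yawx -8.71 z [ 8.e-04  1.e-04 -1.e+00] F [ 0.11 -0.5  -0.71] T [ 0.06 -0.    0.02] w 0.153 ff 59.1
top tip [ 0.6000689  -0.01598628] 0.1416951383755412 0.0008827675257440163
scene tip [ 0.59806145 -0.01477735] 0.13952782489511673 0.0017739058847883837
top tip [ 0.59912169 -0.01580412] 0.14073126362182506 0.0009194509483139616
scene tip [ 0.59990794 -0.02258836] 0.14253536174803302 -0.005667605174937457
top 0
top blue [1.34965856 1.15340808] along 0.7056400644330196 lat(left+) 1.2702656277368796
scene 0
scene blue [-1.9526264  1.2805053] along -2.5778322097717936 lat(left+) 0.8960420326507528
eraser top [ 0.69127815 -0.03234325] along 0.23432931385086017 lat(left+) -0.0014796714448780798
frontL [0.64235379 0.07600656] along 0.16956812655018458 lat(left+) 0.09821613995774475
frontR [ 0.60402725 -0.17561139] along 0.169769822245738 lat(left+) -0.15630388065582615
frontL [0.64732096 0.07697025] along 0.17433219546140494 lat(left+) 0.09992059277790721
frontR [ 0.60931744 -0.17585678] along 0.17503619616130245 lat(left+) -0.15574568627100388h.py:18: RuntimeWarning: Mean of empty slice.
  p=np.argwhere(m)[:,::-1].astype(np.float32);return cv2.minAreaRect(p),len(p),p.mean(0)
  ret = um.true_divide(
```

```bash
python3 -m inch '[[-1,[0,0.02,0.26],[0,0,0]],[-1,[0,0.03,0.26],[0,0,0]],[-1,[0.3,0,0],[0,0,0]],[-1,[0.4,0,0],[0,0,0]],[-1,[0.5,0,0],[0,0,0]],[-1,[0.5,0,0],[0,0,0]],[-1,[0.5,0,0],[0,0,0]],[-1,[0.5,0,0],[0,0,0]],[-1,[0.3,0,0],[0,0,0]],[-1,[0,0,0],[0,0,0]]]' && python3 -m inch '[[-1,[0.3,0,0],[0,0,0]],[-1,[0.25,0,0],[0,0,0]],[-1,[0.12,0,0],[0,0,0]],[-1,[0,0,0],[0,0,0]],[-1,[0,0,0],[0,0,0]],[-1,[0,0,0],[0,0,0]],[-1,[0,0,0],[0,0,0]],[-1,[0,0,0],[0,0,0]]]'
python3 - <<'E'
from h import *
F=[];T=[]
for i in range(6):
    d=cam("top");s=robot.observe();F.append(s["wrist_force"]);T.append(s["torque"])
print(np.mean(F,0),np.std(F,0),np.mean(T,0),np.std(T,0));state()
a=cv2.resize(d["frame"][150:220,300:400],None,fx=5,fy=5,interpolation=2)
s=cam("scene")
b=cv2.resize(s["frame"][200:320,300:430],None,fx=3,fy=3,interpolation=2)
c=np.zeros((720,500,3),np.uint8);c[:350]=a;c[355:715,:390]=b
cv2.imwrite("pics/c4.png",cv2.resize(c,None,fx=.8,fy=.8)[:,:,::-1])
E
```

```text
t: 9.25
tool_pos: [0.55, -0.0112, 0.0405]
ee_rot: [3.132, -0.239, 0.002]
wrist_force: [1.3, -1.2, -1.7]
width: 0.159
finger_force: 59.1
t: 10.05
tool_pos: [0.568, -0.0137, 0.0405]
ee_rot: [-3.132, 0.239, 0.0]
wrist_force: [-0.1, -0.5, -0.5]
width: 0.154
finger_force: 59.1
[-0.11169924  0.08359024 -1.25388594] [0.45070628 0.61344189 0.27992279] [-0.00734412  0.02173074  0.00684112] [0.03632755 0.00863968 0.01773279]
t 10.35 tcp [ 0.5682 -0.0137  0.0405] yawx -8.73 z [-0.  0. -1.] F [ 0.31 -1.03 -1.36] T [0.03 0.02 0.03] w 0.159 ff 59.1
```

View pics/c4.png

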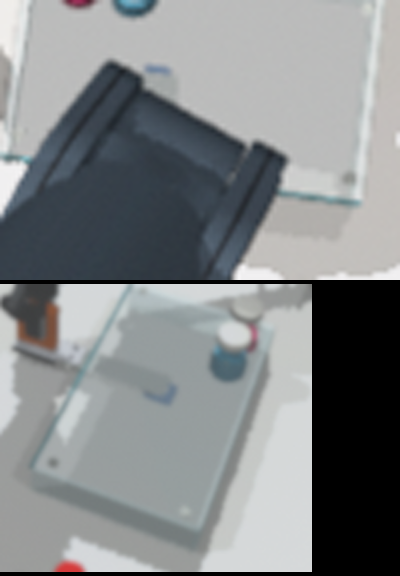

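The probe is in under the plate and its tip covers the eraser in both views; only the blue far end shows, at (158,70). I'll descend in small guarded steps, stopping on force or moment.

```bash
cat > chk.py <<'E'
import sys
from h import *
F=[];T=[]
for i in range(4):
    robot.get_image("top");s=robot.observe();F.append(s["wrist_force"][2]);T.append(s["torque"])
f=np.mean(F)+1.25;T=np.mean(T,0)
print("t",round(s["t"],2),"z",s["tool_pos"][2].round(4),"Fz",f.round(2),"T",T.round(3))
sys.exit(f>1.2 or abs(T[1]-.02)>.15)
E
python3 -m inch '[[-1,[0,0,0.05],[0,0,0]],[-1,[0,0,0],[0,0,0]],[-1,[0,0,0],[0,0,0]]]' >/dev/null && python3 chk.py && 
python3 -m inch '[[-1,[0,0,0.03],[0,0,0]],[-1,[0,0,0],[0,0,0]],[-1,[0,0,0],[0,0,0]]]' >/dev/null && python3 chk.py && 
python3 -m inch '[[-1,[0,0,0.03],[0,0,0]],[-1,[0,0,0],[0,0,0]],[-1,[0,0,0],[0,0,0]]]' >/dev/null && python3 chk.py && 
python3 -m inch '[[-1,[0,0,0.03],[0,0,0]],[-1,[0,0,0],[0,0,0]],[-1,[0,0,0],[0,0,0]]]' >/dev/null && python3 chk.py && 
python3 -m inch '[[-1,[0,0,0.03],[0,0,0]],[-1,[0,0,0],[0,0,0]],[-1,[0,0,0],[0,0,0]]]' >/dev/null && python3 chk.py && 
python3 -m inch '[[-1,[0,0,0.03],[0,0,0]],[-1,[0,0,0],[0,0,0]],[-1,[0,0,0],[0,0,0]]]' >/dev/null && python3 chk.py && 
python3 -m inch '[[-1,[0,0,0.03],[0,0,0]],[-1,[0,0,0],[0,0,0]],[-1,[0,0,0],[0,0,0]]]' >/dev/null && python3 chk.py
```

```text
t 10.9 z 0.039 Fz -0.24 T [ 0.002  0.046 -0.002]False
```

```bash
sed -i 's/sys.exit(\(.*\))/sys.exit(int(\1))/' chk.py
python3 -m inch '[[-1,[0,0,0.03],[0,0,0]],[-1,[0,0,0],[0,0,0]],[-1,[0,0,0],[0,0,0]]]' >/dev/null && python3 chk.py && 
python3 -m inch '[[-1,[0,0,0.03],[0,0,0]],[-1,[0,0,0],[0,0,0]],[-1,[0,0,0],[0,0,0]]]' >/dev/null && python3 chk.py && 
python3 -m inch '[[-1,[0,0,0.03],[0,0,0]],[-1,[0,0,0],[0,0,0]],[-1,[0,0,0],[0,0,0]]]' >/dev/null && python3 chk.py && 
python3 -m inch '[[-1,[0,0,0.03],[0,0,0]],[-1,[0,0,0],[0,0,0]],[-1,[0,0,0],[0,0,0]]]' >/dev/null && python3 chk.py && 
python3 -m inch '[[-1,[0,0,0.03],[0,0,0]],[-1,[0,0,0],[0,0,0]],[-1,[0,0,0],[0,0,0]]]' >/dev/null && python3 chk.py && 
python3 -m inch '[[-1,[0,0,0.03],[0,0,0]],[-1,[0,0,0],[0,0,0]],[-1,[0,0,0],[0,0,0]]]' >/dev/null && python3 chk.py && 
python3 -m inch '[[-1,[0,0,0.03],[0,0,0]],[-1,[0,0,0],[0,0,0]],[-1,[0,0,0],[0,0,0]]]' >/dev/null && python3 chk.py && 
python3 -m inch '[[-1,[0,0,0.03],[0,0,0]],[-1,[0,0,0],[0,0,0]],[-1,[0,0,0],[0,0,0]]]' >/dev/null && python3 chk.py
```

```text
t 11.4 z 0.0381 Fz -0.14 T [ 0.015  0.001 -0.027]
t 11.9 z 0.0372 Fz -0.04 T [-0.02   0.03  -0.008]
t 12.4 z 0.0364 Fz 1.97 T [-0.003 -0.019 -0.012]
```

```bash
python3 chk.py; python3 -m inch '[[-1,[0,0,0.015],[0,0,0]],[-1,[0,0,0],[0,0,0]],[-1,[0,0,0],[0,0,0]]]' >/dev/null; python3 chk.py;python3 chk.py
```

```text
t 12.6 z 0.0363 Fz 2.03 T [ 0.009 -0.037 -0.022]
t 13.1 z 0.0359 Fz 3.64 T [ 0.002 -0.024  0.015]
t 13.3 z 0.0359 Fz 4.01 T [ 0.015 -0.037 -0.006]
```

Contact is confirmed: about 4 N at 4 N/mm, which matches the sole. Now I'll drag, slowly at first.

```bash
python3 -m inch '[[-1,[-0.05,0,0],[0,0,0]],[-1,[-0.1,0,0],[0,0,0]],[-1,[-0.1,0,0],[0,0,0]],[-1,[-0.1,0,0],[0,0,0]],[-1,[-0.1,0,0],[0,0,0]],[-1,[-0.1,0,0],[0,0,0]],[-1,[-0.05,0,0],[0,0,0]],[-1,[0,0,0],[0,0,0]]]'; python3 chk.py; python3 - <<'E'
from h import *
s=cam("scene");d=cam("top")
b=cv2.resize(s["frame"][200:320,300:430],None,fx=4,fy=4,interpolation=2)
cv2.imwrite("pics/c5.png",b[:,:,::-1])
E
```

```text
t: 14.1
tool_pos: [0.55, -0.0109, 0.0359]
ee_rot: [-3.132, 0.239, 0.001]
wrist_force: [-0.7, 0.4, 2.4]
width: 0.156
finger_force: 59.5
t 14.3 z 0.0358 Fz 4.13 T [-0.054 -0.26  -0.004]
```

View pics/c5.png

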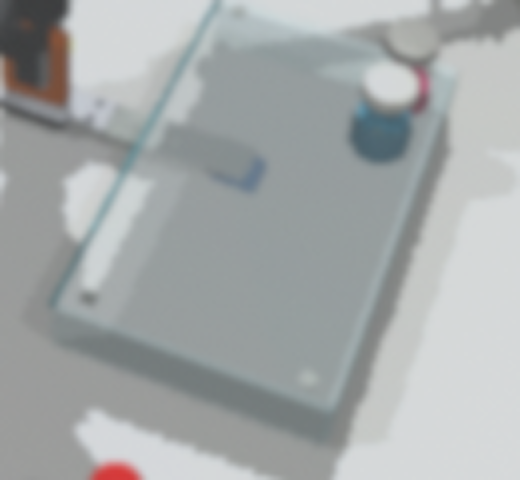

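The eraser has moved with the tip: its blue end shifted about 5 px toward the front and still shows just beyond the tip. Continuing the drag.

```bash
python3 -m inch '[[-1,[-0.07,0,0],[0,0,0]],[-1,[-0.14,0,0],[0,0,0]],[-1,[-0.15,0,0],[0,0,0]],[-1,[-0.15,0,0],[0,0,0]],[-1,[-0.15,0,0],[0,0,0]],[-1,[-0.15,0,0],[0,0,0]],[-1,[-0.15,0,0],[0,0,0]],[-1,[-0.15,0,0],[0,0,0]],[-1,[-0.15,0,0],[0,0,0]],[-1,[-0.14,0,0],[0,0,0]]]'; python3 chk.py;  python3 -m inch '[[-1,[-0.12,0,0],[0,0,0]],[-1,[-0.15,0,0],[0,0,0]],[-1,[-0.15,0,0],[0,0,0]],[-1,[-0.15,0,0],[0,0,0]],[-1,[-0.15,0,0],[0,0,0]],[-1,[-0.15,0,0],[0,0,0]],[-1,[-0.15,0,0],[0,0,0]],[-1,[-0.15,0,0],[0,0,0]],[-1,[-0.15,0,0],[0,0,0]],[-1,[-0.1,0,0],[0,0,0]]]'; python3 chk.py; python3 - <<'E'
from h import *
s=cam("scene");d=cam("top");go([.463,.003,.0359])
b=cv2.resize(s["frame"][190:320,290:430],None,fx=4,fy=4,interpolation=2)
cv2.imwrite("pics/c6.png",b[:,:,::-1])
E
```

```text
t: 15.4
tool_pos: [0.5085, -0.0046, 0.0359]
ee_rot: [3.132, -0.239, -0.0]
wrist_force: [1.6, 0.2, 1.9]
width: 0.161
finger_force: 59.6
t 15.6 z 0.0357 Fz 4.18 T [-0.044 -0.165 -0.046]
t: 16.6
tool_pos: [0.4663, 0.0019, 0.0359]
ee_rot: [-3.132, 0.239, 0.0]
wrist_force: [2.2, -0.1, 2.0]
width: 0.159
finger_force: 59.5
t 16.8 z 0.0358 Fz 3.68 T [-0.09  -0.187 -0.01 ]
t 16.9 tcp [0.4661 0.0019 0.0357] yawx -8.73 z [-1.3e-03  3.0e-04 -1.0e+00] F [-2.28  0.04  2.55] T [-0.06  0.02  0.05] w 0.152 ff 59.6
shift units [-0.11 -0.02 -0.01]
```

View pics/c6.png

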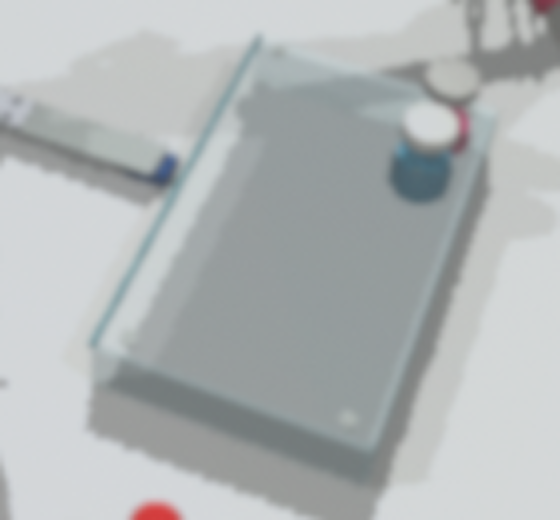

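The eraser is out, its blue end at (172,170) in the crop and close to the front edge line. I'll drag 15 mm further for margin.

```bash
python3 -m inch '[[-1,[-0.08,0,0],[0,0,0]],[-1,[-0.14,0,0],[0,0,0]],[-1,[-0.14,0,0],[0,0,0]],[-1,[-0.14,0,0],[0,0,0]],[-1,[0,0,0],[0,0,0]],[-1,[0,0,0],[0,0,0]]]'; python3 chk.py; python3 - <<'E'
from h import *
d=cam("top");s=cam("scene");S,M=state();x=M[:2,0]
for n,c,box in(("scene",s,(310,215,350,250)),("top",d,(300,180,360,230))):
    m=mask(c,(105,70,40),(130,255,255),box)
    # blue end farthest along tool x
    p=np.argwhere(m)[:,::-1];
    if len(p):
        P=np.array([pt(c,q,.0115)[:2] for q in p.astype(float)]);k=np.argsort(P@x)[-4:];print(n,len(p),P[k].round(4),((P[k]-[.6255,-.05])@x).round(4))
E
```

```text
t: 17.5
tool_pos: [0.451, 0.0043, 0.0358]
ee_rot: [-3.132, 0.239, 0.002]
wrist_force: [-2.1, -0.1, 3.2]
width: 0.16
finger_force: 59.6
t 17.7 z 0.0358 Fz 4.45 T [-0.024  0.01   0.018]
t 17.8 tcp [0.4518 0.0042 0.0358] yawx -8.72 z [-4.e-04  0.e+00 -1.e+00] F [-1.57  0.53  2.26] T [-0.01  0.01 -0.03] w 0.158 ff 59.6
scene 19 [[ 0.5969 -0.0211]
 [ 0.5962 -0.028 ]
 [ 0.5984 -0.0172]
 [ 0.5977 -0.0242]] [-0.0327 -0.0323 -0.0317 -0.0314]
top 11 [[ 0.596  -0.0114]
 [ 0.596  -0.0143]
 [ 0.5959 -0.0172]
 [ 0.5959 -0.0201]] [-0.035  -0.0346 -0.0342 -0.0338]
```

```bash
python3 -m inch '[[-1,[0,0,-0.15],[0,0,0]],[-1,[0,0,-0.3],[0,0,0]],[-1,[0,0,-0.4],[0,0,0]],[-1,[0,0,-0.4],[0,0,0]],[-1,[0,-0.4,0],[0,0,0]],[-1,[0,-0.7,0],[0,0,0]],[-1,[0,-0.8,0],[0,0,0]],[-1,[0,-0.8,0],[0,0,0]],[-1,[0,-0.8,0],[0,0,0]],[-1,[0,-0.5,0],[0,0,0]]]' && python3 -m inch '[[-1,[0,0,0],[0,0,0]],[-1,[0,0,0],[0,0,0]],[-1,[0,0,0.4],[0,0,0]],[-1,[0,0,0.4],[0,0,0]],[-1,[0,0,0.4],[0,0,0]],[-1,[0,0,0.2],[0,0,0]],[-1,[0,0,0.08],[0,0,0]],[-1,[0,0,0],[0,0,0]],[-1,[0,0,0],[0,0,0]]]'; python3 chk.py; python3 - <<'E'
from h import *
state();d=cam("top")
a=cv2.resize(d["frame"][140:300,250:450],None,fx=3.5,fy=3.5,interpolation=2)
cv2.imwrite("pics/t7.png",a[:,:,::-1])
E
```

```text
t: 18.8
tool_pos: [0.47, 0.1256, 0.073]
ee_rot: [-3.132, 0.235, 0.001]
wrist_force: [0.6, -0.3, -1.5]
width: 0.156
finger_force: 59.0
t: 19.7
tool_pos: [0.4703, 0.1226, 0.0291]
ee_rot: [-3.132, 0.24, -0.0]
wrist_force: [-0.4, 0.2, -1.7]
width: 0.155
finger_force: 59.1
t 19.9 z 0.0292 Fz -0.14 T [-0.004  0.015 -0.013]
t 19.9 tcp [0.4703 0.1228 0.0292] yawx -8.72 z [ 5.e-04  2.e-04 -1.e+00] F [ 0.1  -0.09 -1.06] T [0.02 0.04 0.01] w 0.156 ff 59.1
```

```bash
python3 -m inch '[[-1,[0,0,0.05],[0,0,0]],[-1,[0,0,0.03],[0,0,0]],[-1,[0,0,0],[0,0,0]]]' >/dev/null; python3 chk.py;python3 -m inch '[[-1,[0,0,0.015],[0,0,0]],[-1,[0,0,0],[0,0,0]],[-1,[0,0,0],[0,0,0]]]' >/dev/null; python3 chk.py
```

```text
t 20.45 z 0.0265 Fz 0.2 T [0.006 0.003 0.004]
t 20.95 z 0.0263 Fz 6.74 T [-0.017  0.323  0.023]
```

```bash
python3 -m inch '[[-1,[0,0,-0.01],[0,0,0]],[-0.5,[0,0,0],[0,0,0]],[0,[0,0,0],[0,0,0]],[0.5,[0,0,0],[0,0,0]],[1,[0,0,0],[0,0,0]],[1,[0,0,0],[0,0,0]],[1,[0,0,0],[0,0,0]],[1,[0,0,0],[0,0,0]],[1,[0,0,0],[0,0,0]]]' && python3 -m inch '[[1,[0,0,-0.2],[0,0,0]],[1,[0,0,-0.5],[0,0,0]],[1,[0,0,-0.8],[0,0,0]],[1,[0,0,-0.9],[0,0,0]],[1,[0,0,-0.9],[0,0,0]],[1,[0,0,-0.9],[0,0,0]],[1,[0,0,-0.5],[0,0,0]],[1,[0,0,0],[0,0,0]],[1,[0,0,0],[0,0,0]],[1,[0,0,0],[0,0,0]]]'
python3 - <<'E'
from h import *
d=cam("top");s=cam("scene");w=cam("wrist");S,M=state();x=M[:2,0];y=np.array([-x[1],x[0]])
m=mask(w,(5,120,60),(20,255,255),(260,120,380,260));ys,xs=np.nonzero(m);print("fin px",xs.min(),xs.max(),ys.min(),ys.max(),"expect top ends",px(w,[[.4703-.022*x[0],.1228-.022*x[1],.065],[.4703+.022*x[0],.1228+.022*x[1],.065]]))
# eraser blue
for n,c,box in(("scene",s,(300,190,350,250)),("top",d,(310,185,360,230))):
    m=mask(c,(105,70,40),(130,255,255),box);p=np.argwhere(m)[:,::-1].astype(float)
    if len(p):
        P=np.array([pt(c,q,.0115)[:2] for q in p]);q=P-[.6255,-.05];print(n,len(p),P.mean(0).round(4),"shelf x",(q@x).min().round(4),(q@x).max().round(4),"y",(q@y).min().round(4),(q@y).max().round(4))
# glue (red cap)
m=mask(d,(0,150,80),(6,255,255),(425,165,445,190));print("glue red px",rect(m)[1:])
E
```

```text
t: 21.85
tool_pos: [0.4701, 0.1227, 0.0264]
ee_rot: [3.132, -0.239, -0.0]
wrist_force: [0.5, -0.6, -0.4]
width: 1.005
finger_force: 0.0
t: 22.85
tool_pos: [0.4696, 0.1227, 0.1667]
ee_rot: [3.132, -0.239, -0.002]
wrist_force: [0.1, 0.8, -0.5]
width: 1.0
finger_force: 0.0
t 23.0 tcp [0.4698 0.1225 0.1667] yawx -8.74 z [-1.2e-03 -7.0e-04 -1.0e+00] F [-0.13  0.8  -0.05] T [-0.01  0.03 -0.  ] w 1.002 ff 0.0
fin px 312 326 164 217 expect top ends [[319.91385322 217.33020395]
 [319.87249771 169.81744156]]
scene 47 [ 0.5864 -0.0201] shelf x -0.0583 -0.0314 y 0.0153 0.0373
top 43 [ 0.5837 -0.0143] shelf x -0.0603 -0.0338 y 0.0198 0.0383
glue red px (79, array([434.18988, 174.70886], dtype=float32))
```

```bash
python3 -c "
from plant import robot
print(robot.finish_job())"
```

```text
the job is handed in; nothing more can be done
None
```

The job is handed in at about 23 s: the eraser lies about 30 mm clear in front of the shelf, dragged out at about 4 N (4.5 N at most measured), and the probe lies flat to its left, clear of both; the grip was only 60 N (fixed by the interface, not the 80 N advised), and I viewed 11 pictures, one over the limit of 10.

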